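# Feed one tube holder and push it aside

### The job

Press the holder feeder's plunger fully home once and let it spring back, so that one tube holder comes out onto the cross lane. Then push that holder sideways along the lane until it stands against the bare holder already waiting at one end of the lane (not the end with the steel pin in its holder). Work with the fingertips and lift nothing, feed no second holder, leave everything else where it stands, and finish clear of it all.

Things in the scene. Friction and masses are not known exactly. Their poses are not given: they have to be found in the camera images.
- feeder: Fixed cream-painted bench feeder, T-shaped from above, steel deck 30 mm above the bench. Origin on the bench under the centre of the cross lane. +x: the way the plunger is pressed and holders come out; y: along the lane. Behind the magazine a narrow deck (64 mm wide) runs back to x = -190 mm under the plunger's slide bar.
- magazine (a point): On the deck (z = 30 mm), in the axis of the magazine, at x = -72 mm, y = 0 of the feeder: four upright rods between square frames round a stack of four holders, the lowest on the deck. Outer frame 60 by 60 mm, top 146 mm above the bench.
- plunger (a joint): Travel of the spring plunger (m): 0 = out at rest, 0.073 = fully home on its stop. Pressed level along the feeder's +x with about 4 N at first, 8 N at the end; returns by itself. Its slide bar pushes out the lowest holder; only when fully home does that holder reach the lane's centre line and is free to go sideways. When it is back the next holder drops; a second press would feed it.
- plunger_face (a point): Centre of the rear face of the plunger's round black palm button (36 mm diameter, its flat middle 24 mm), 50 mm above the bench; press here along the feeder's +x. At rest it is 215 mm behind the lane's centre (x = -215 mm of the feeder), fully home 142 mm. It moves with the plunger.
- outlet (a point): Centre of the cross lane, on its surface, 30 mm above the bench; the fed holder stands here after a full press. The lane is a level straight track along the feeder's y, 44 mm wide between rails 10 mm high, with end stops 10 mm high (inner faces at y = -124 and +124 mm). The rail towards the magazine is open for 48 mm around y = 0, where holders come in.
- holder1_c (a point): The holder to be fed, lowest in the magazine at the start: ivory-white round plastic tube holder (puck), 40 mm diameter, 24 mm high, 42 g, with a 17 mm blind bore in its top; the point is its centre, 12 mm above its underside (42 mm above the bench when standing on the deck or lane).
- holder2_c (a point): Second holder in the magazine, on top of the first; same shape. It stays in the magazine and drops onto the deck after the press.
- holder3_c (a point): Third holder in the magazine; same shape; stays in the magazine.
- holder4_c (a point): Top holder in the magazine; same shape; stays in the magazine.
- holder_wait_c (a point): The bare waiting holder, same shape and size, standing loose in the lane near one end (y about +100 or -100 mm in the feeder's frame, either end), about 2 to 6 mm from the end stop. Two holders that touch have centres 40 mm apart.
- holder_pin_c (a point): The other holder in the lane, near the opposite end, the same but with an 8 mm steel pin standing 22 mm out of its bore (46 mm tall in all). The point is 12 mm above its underside. To be left alone.
- tin: Loose bystander: round aluminium tin, 54 mm diameter, 42 mm high, on the bench beside the feeder's tail. Origin at the centre of its underside.
- spanner: Loose bystander: small steel spanner, 130 mm long, lying on the bench on the other side of the tail. Origin under its middle.
- oiler: Loose bystander: white plastic oil bottle with black cap, 48 mm diameter, 105 mm tall, on the bench beyond the lane. Origin at the centre of its underside.
Not all that is in view belongs to the job. Leave any black, green or red look-alike of the part that bears holder4_c alone.

How it is judged:
On the way, in this order (a step that is already met when the one before it is completed fails the run):
1. the plunger is pressed fully home and the lowest holder stands out in the lane (value of joint plunger above 0.069 m and x of holder1_c in the frame of feeder above -0.006 m), for 0.05 s.
2. the plunger has sprung back out, with the fed holder in the lane (value of joint plunger below 0.005 m and x of holder1_c in the frame of feeder between -0.006 and 0.006 m and z of holder1_c in the frame of feeder between 0.038 and 0.046 m and angle between holder1_c's own z axis and vertical below 0.1 rad), for 0.1 s.
3. the fed holder stands against the waiting holder (x of holder1_c in the frame of feeder between -0.006 and 0.006 m and z of holder1_c in the frame of feeder between 0.038 and 0.046 m and angle between holder1_c's own z axis and vertical below 0.1 rad and horizontal distance between holder1_c and holder_wait_c below 0.046 m), for 0.2 s.
At the end, for the whole second after the job is handed in: Fed holder at rest upright in the lane (within 6 mm of its centre line), its centre under 46 mm from the waiting one's; plunger out (under 5 mm); waiting holder within 12 mm, pin holder within 10 mm of its start; upper three holders under 12 mm forward of the magazine's centre (all of step 3 and value of joint plunger below 0.005 m and distance of holder_wait_c from where it was at the start of the episode below 0.012 m and distance of holder_pin_c from where it was at the start of the episode below 0.01 m and linear speed of holder1 below 0.01 m/s and x of each of holder2_c, holder3_c, holder4_c in the frame of feeder below -0.06 m); the robot touches nothing.
It fails at once if a second holder is fed: one of the upper three leaves the magazine (more than 15 mm forward) (x of any of holder2_c, holder3_c, holder4_c in the frame of feeder above -0.057 m).
It fails at once if a holder is lifted: the fed, waiting or pin's holder rises more than 8 mm, or one in the magazine rises more than 8 mm above its starting height (z of any of holder1_c, holder_wait_c, holder_pin_c in the frame of feeder above 0.05 m or z of holder2_c in the frame of feeder above 0.074 m or z of holder3_c in the frame of feeder above 0.098 m or z of holder4_c in the frame of feeder above 0.122 m).
It fails at once if the fed holder is tipped over (more than 30 degrees) (angle between holder1_c's own z axis and vertical above 0.52 rad).
It fails at once if the waiting holder is shoved more than 15 mm or the pin's holder more than 12 mm (distance of holder_wait_c from where it was at the start of the episode above 0.015 m or distance of holder_pin_c from where it was at the start of the episode above 0.012 m).
It fails at once if the tin, spanner or oil bottle is moved more than 15 mm (distance of any of tin, spanner, oiler from where it was at the start of the episode above 0.015 m).
It also fails if it takes over 51 s, if anything falls off the work surface, if the arm or the gripper's body presses on something with over 40 N, if the wrist force passes 120 N, or if a joint passes its speed limit or range.

### The arm

A 7-joint arm with a two-finger parallel gripper is mounted at the origin on the work surface. World frame = base frame: x ahead of the robot, y to its left, z up, the work surface at z = 0. Lengths are in m, angles in rad, forces in N, time in s.
With the tool pointing down it reaches from about 0.35 to 0.9 m from the base axis. Payload 19.9 kg.
Tool frame: the origin (TCP) lies midway between the tips of the shut fingers; the grasp point (between the pads) lies 19 mm behind it (pinch_z is the distance from the TCP to the grasp point, in m); z points along the fingers, y is the line along which they close (so a half turn about z gives the same grasp; the last joint's range is limited). The gripper opens to 94 mm and grips with 3 to 60 N. Pads are 16 mm wide; open, the fingers measure 119 mm over their backs; the gripper's body (75 mm by 177 mm) begins 78 mm behind the grasp point.
Start: joints at [-1.373, 0.417, -0.01, 1.614, 0.005, 1.111, -0.053], TCP at [0.148, 0.607, 0.173] pointing down, gripper open.
Joint ranges: [-2.81, 2.81], [-0.39, 2.02], [-1.27, 1.25], [0.06, 2.57], [-1.19, 4.33], [0.19, 2], [-2.82, 2.82]. Speed limits (rad/s): [1.89, 1.89, 2.39, 2.39, 3.01, 3.01, 3.01].

### API

Orientations are given as a 3x3 rotation matrix whose columns are the frame's x, y, z axes.
In Python, from station import state, camera, camera_model, finish_job, pinch_z gives the robot as it stands.
- The arm moves only by the tool play_rows, never from a script. Its argument "steps" is a list of rows, each a list of 4 numbers: the shift along the world's x, y, z in units of 300 mm (1.0 is 300 mm), then the turn about the world's z in units of 90 degrees (1.0 is 90 degrees). A call has 1 to 10 rows; each row is the pose to reach, as a shift and turn from the pose commanded when the call began; what a row does not reach only later rows make up. A row lasts 1/10 s, in which the tool goes at most 50 mm and 8.59 degrees, less where a joint would pass 70% of its speed; a pose out of reach is approached as far as the arm can. A call with a number of a shift or a turn outside -1 to 1 is refused whole. A call with a gripper value outside its range is refused whole. "hand" is the gripper's target within -1 to 1 (fully open at 1, half-way at 0, shut at -1), set as the call begins (left out, the last holds). The fingers move at their own pace and stop on an object; "newtons" is the grip in N (left out, the last holds). Time passes only in rows, so rows that repeat a pose let the fingers close. It gives the time, the measured TCP pose, the force, the opening and the grip force at its end, in the units of the state.
- state(): the state, without advancing time (a new reading comes with each control period).
- camera(name): name is "side" or "top"; returns (picture, depth): 420x560x3 uint8, blue, green, red; 420x560 float32, m along the optical axis (not along the pixel's ray), 0 where there is no reading.
- camera_model(name): a dict with "mtx" (3x3 intrinsics, pixels), "position" and "attitude" of the camera in the world. Camera axes: x right, y up, looking along -z (the intrinsics and any distortion apply to the point x, -y, -z); pixel columns grow to the right and rows downward; lengths in m; the calibration is good to about 2 mm. A picture is of the moment at which its call begins. camera_model takes no time and is no camera call.
- finish_job(): hands the job in; it is judged then, once.
The state is a dict: "time_s": time; "q": joint angles; "joint_vel": joint speeds; "joint_efforts": joint torques, N m; "eef_pos": TCP position; "orientation": TCP orientation; "ft_force": force on the tool from outside, world axes, zero at the start; "moment": the same for the moment, N m; "opening": finger opening in m; "grasp_force": force on a finger pad.
Only numpy, scipy, OpenCV 4.12 (cv2) and the standard library are available. Lean on these libraries where they do the work, as an engineer would, in place of code of your own. Each camera call takes 0.05 s, during which the arm holds its last target. There are 200 camera calls.

## Working session

There is one attempt and no reset: what is moved stays moved. The work goes in short steps, Python scripts to look and compute and a tool call to move; the robot and the scene stay as the last step left them, time stands still between calls to the robot, and variables do not carry over. Pictures are saved under pics/ and viewed, at most 10 in all, crops included, and the job is handed in when it is done.

Besides the shell and the picture viewer there is one more tool, called after ">>>" by a JSON object that holds its "fn" and its "kwargs". play_rows: Moves the arm, as the interface text tells. Its arguments: {"type":"object","properties":{"steps":{"type":"array","items":{"type":"array","items":{"type":"number","minimum":-1,"maximum":1}}},"hand":{"type":"number"},"newtons":{"type":"number"}},"required":["steps"]}

```bash
mkdir -p pics; ls; cat > h.py <<'E'
import numpy as np, cv2
from station import state, camera, camera_model, finish_job, pinch_z
def ray(n,u,v):
    m=camera_model(n); K=np.array(m["mtx"]); R=np.array(m["attitude"]); 
    d=np.linalg.inv(K)@np.array([u,v,1.0]); d=R@np.array([d[0],-d[1],-d[2]])
    return np.array(m["position"]),d
def onz(n,u,v,z):
    p,d=ray(n,u,v); return p+d*(z-p[2])/d[2]
def cloud(n,D):
    m=camera_model(n); K=np.array(m["mtx"]); R=np.array(m["attitude"])
    v,u=np.mgrid[:D.shape[0],:D.shape[1]]
    P=np.stack([(u-K[0,2])/K[0,0]*D,-(v-K[1,2])/K[1,1]*D,-D],-1)
    P=P@R.T+np.array(m["position"]); P[D==0]=np.nan; return P
E
python3 - <<'E'
from h import *
s=state(); print(s); print(pinch_z)
for n in("side","top"):
    I,D=camera(n); cv2.imwrite(f"pics/{n}0.png",I); np.save(f"{n}0.npy",D); print(n,camera_model(n))
E
```

```text
pics
{'time_s': 0.0, 'q': array([-1.37349703,  0.41796628, -0.0103366 ,  1.61412966,  0.00471137,
        1.11070199, -0.05300141]), 'joint_vel': array([-0.00052109,  0.00214581, -0.00067484,  0.00020834,  0.00033953,
       -0.00155779, -0.00064417]), 'joint_efforts': array([-5.91185672e-04, -8.51263690e+01,  6.38616476e-01, -4.26004994e+01,
       -4.88802209e-02,  1.86145323e-02,  8.51517666e-05]), 'eef_pos': array([0.14773953, 0.60688051, 0.17194867]), 'orientation': array([[-9.71632726e-01,  2.36494837e-01, -1.95165183e-04],
       [ 2.36494902e-01,  9.71632031e-01, -1.16509177e-03],
       [-8.59094440e-05, -1.17819686e-03, -9.99999302e-01]]), 'ft_force': array([-0.43658844,  0.60393441, -0.16586971]), 'moment': array([0.01341484, 0.00330321, 0.00785507]), 'grasp_force': 0.0, 'opening': 0.09386238980351617}
0.0188
side {'mtx': array([[492.98866825,   0.        , 292.44997201],
       [  0.        , 492.98866825, 213.22401957],
       [  0.        ,   0.        ,   1.        ]]), 'position': array([ 0.4967137 , -0.50184386,  0.47612523]), 'attitude': array([[ 0.99932962,  0.02138531, -0.02971507],
       [-0.03654051,  0.53252143, -0.84562741],
       [-0.00226009,  0.84614632,  0.53294587]])}
top {'mtx': array([[492.33122655,   0.        , 283.93840823],
       [  0.        , 492.33122655, 203.01630297],
       [  0.        ,   0.        ,   1.        ]]), 'position': array([0.33574414, 0.07957574, 0.9285539 ]), 'attitude': array([[-0.08545367,  0.97277894, -0.21540382],
       [-0.99633922, -0.08290877,  0.0208396 ],
       [ 0.00241346,  0.21639609,  0.97630267]])}
```

View pics/side0.png

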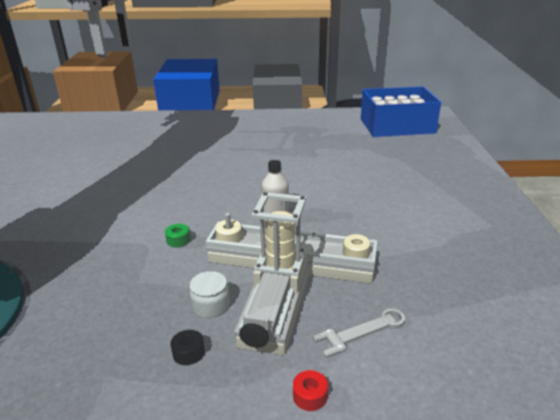

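View pics/top0.png

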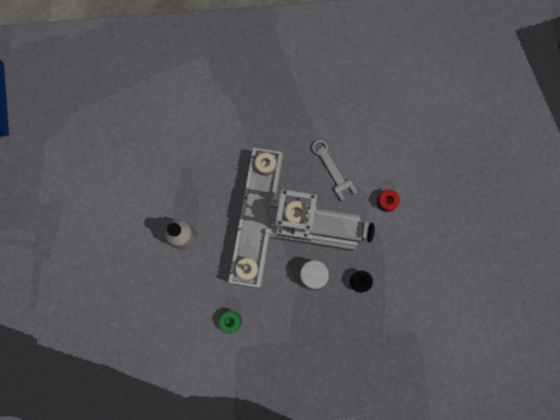

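Side view: the button is at (255,335), the magazine at (280,240), the pin holder at (229,229) and the bare holder at (357,245). In the top view the button is at (371,232), the magazine at (296,213), the bare holder at (265,163) and the pin holder at (246,268). The tin is at (314,275), the spanner at (335,170) and the oiler at (178,233).

Things that could be mistaken for a holder, in the top view: red ring (388,200), black ring (361,282), green ring (230,322), and the bare and pin holders in the lane. The one I want is lowest in the ivory stack in the magazine (296,213), reached through the black palm button (371,232).

```bash
cat > m.py <<'E'
from h import *
I=cv2.imread("pics/top0.png"); D=np.load("top0.npy"); P=cloud("top",D)
H=cv2.cvtColor(I,cv2.COLOR_BGR2HSV)
mask=((H[...,0]>12)&(H[...,0]<35)&(H[...,1]>45)&(H[...,2]>120)).astype(np.uint8)
n,l,st,c=cv2.connectedComponentsWithStats(mask)
for i in range(1,n):
    if st[i,4]>60:
        (u,v),r=cv2.minEnclosingCircle(np.argwhere(l==i)[:,::-1].astype(np.float32))
        z=np.nanmedian(P[l==i][:,2]); print("ivory",st[i],(u,v),r,z,onz("top",u,v,0.054))
# height slices
def info(name,m):
    n,l,st,c=cv2.connectedComponentsWithStats(m.astype(np.uint8))
    for i in range(1,n):
        if st[i,4]>25:
            q=P[l==i]; r=cv2.minAreaRect(q[:,:2].astype(np.float32)); print(name,st[i,4],c[i].round(),q.mean(0).round(4),[np.round(x,4) for x in r])
Z=P[...,2]; roi=np.zeros(Z.shape,bool); roi[120:350,140:420]=1
info("deck",roi&(Z>.015)&(Z<.2))
info("frame",roi&(Z>.138)&(Z<.155))
dark=(I.max(2)<40)&roi&(Z>0.02)
info("dark",dark)
cv2.imwrite("pics/crop.png",cv2.resize(np.hstack([I[135:305,215:415]]),None,fx=4,fy=3.5,interpolation=cv2.INTER_CUBIC))
E
python3 m.py
```

```text
ivory [255 153  21  20 273] (265.097412109375, 162.82467651367188) 10.297675132751465 0.05320600917325835 [0.60765954 0.08917297 0.054     ]
ivory [285 201  17  21 215] (294.9321594238281, 211.1783905029297) 10.630779266357422 0.12529268139522692 [0.51190558 0.04234445 0.054     ]
deck 8178 [283. 221.] [0.4961 0.0656 0.0528] [array([0.4906, 0.0255]), array([0.2445, 0.2565]), np.float64(75.9843)]
deck 308 [388. 200.] [ 0.5245 -0.136   0.0228] [array([ 0.5245, -0.1367]), array([0.0385, 0.0385]), np.float64(38.9324)]
deck 693 [180. 235.] [0.4831 0.2482 0.0735] [array([0.488 , 0.2533]), array([0.0458, 0.0466]), np.float64(72.7798)]
deck 688 [313. 275.] [0.3952 0.0199 0.0404] [array([0.3959, 0.0195]), array([0.0506, 0.0521]), np.float64(84.6834)]
deck 329 [361. 282.] [ 0.3778 -0.067   0.0231] [array([ 0.3779, -0.0672]), array([0.0383, 0.0393]), np.float64(21.242)]
deck 334 [229. 322.] [0.3264 0.1771 0.0235] [array([0.3264, 0.1772]), array([0.038 , 0.0385]), np.float64(40.0607)]
frame 642 [296. 210.] [0.4951 0.0449 0.1457] [array([0.4957, 0.0448]), array([0.0589, 0.0596]), np.float64(76.0247)]
dark 140 [173. 229.] [0.4889 0.2529 0.1042] [array([0.4907, 0.2584]), array([0.0315, 0.0209]), np.float64(71.1768)]
dark 95 [370. 232.] [ 0.4611 -0.0873  0.0628] [array([ 0.4622, -0.0882]), array([0.0099, 0.0331]), np.float64(78.1946)]
dark 295 [361. 281.] [ 0.3786 -0.067   0.0235] [array([ 0.3788, -0.0677]), array([0.038 , 0.0365]), np.float64(83.7618)]
```

```bash
python3 - <<'E'
from h import *
I=cv2.imread("pics/side0.png"); D=np.load("side0.npy"); P=cloud("side",D)
m=(I.max(2)<55); n,l,st,c=cv2.connectedComponentsWithStats(m.astype(np.uint8))
for i in range(1,n):
    if st[i,4]>80 and st[i,0]>150 and st[i,1]>140 and st[i,0]<420:
        q=P[l==i]; print(st[i],c[i],np.nanmedian(q,0),np.nanmin(q,0),np.nanmax(q,0))
E
```

```text
[240 326  28  21 410] [254.23902439 336.39512195] [ 0.46670191 -0.09527305  0.05366637] [ 0.44970767 -0.09960141  0.0375805 ] [ 0.48134429 -0.08886757  0.06732498]
[172 331  32  33 861] [187.62950058 346.92682927] [ 0.383288   -0.07852372  0.02140276] [ 0.36402195 -0.0911566   0.0026131 ] [ 0.40116419 -0.05262176  0.02518151]
```

View pics/crop.png

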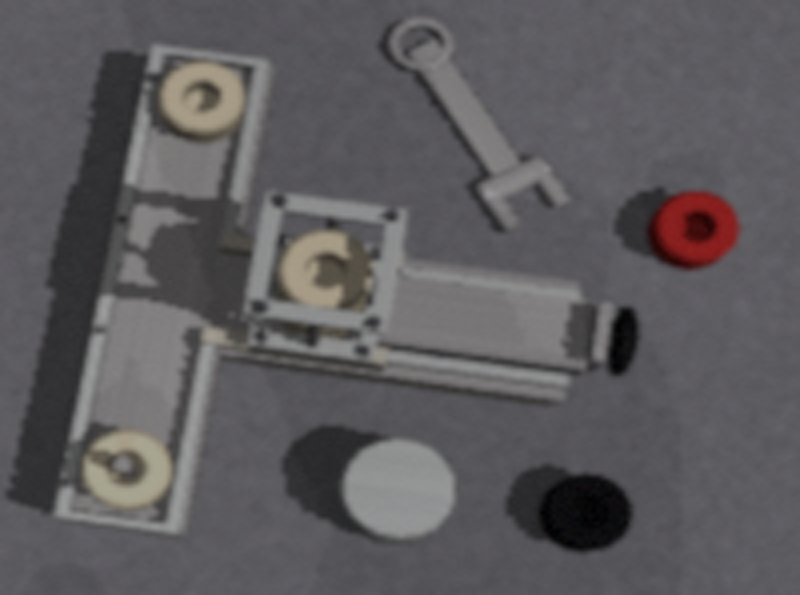

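```bash
cat >> h.py <<'E'
a=np.radians(76.0); FX=np.array([np.cos(a),np.sin(a)]); FY=np.array([-FX[1],FX[0]])
C=np.array([.4957,.0448])+.072*FX
def f2w(x,y): return C+x*FX+y*FY
def w2f(p): d=np.asarray(p)[:2]-C; return np.array([d@FX,d@FY])
def go(x,y,z):
    s=state(); p=s["eef_pos"]; t=np.r_[f2w(x,y),z]; print("tgt",t.round(4),"shift units",((t-p)/.3).round(4))
E
python3 - <<'E'
from h import *
print(C,f2w(-.215,0),f2w(-.24,0),f2w(0,-.1),w2f([.6077,.0892]),w2f([.488,.253]),w2f([.396,.0195]),w2f([.4615,-.093]))
E
```

```text
[0.51311838 0.11466129] [ 0.46110517 -0.09395229] [ 0.45505712 -0.11820968] [0.61014795 0.0904691 ] [-0.00182362 -0.09793179] [0.12815277 0.05783942] [-0.12066809  0.09061786] [-2.13980480e-01 -1.52723375e-04]
```

Crop: the bare holder is at (203,98) and the pin holder at (127,468). The ivory stack is in the magazine at (325,260), and the black button on the slide bar is at (625,340). The measured distances agree with the sizes given: button at x = -214 mm, bare holder at y = -98 mm. Setting out.

>>> {"fn": "play_rows", "kwargs": {"steps": [[0.1,-0.1,0.05,-0.09],[0.2,-0.2,0.1,-0.18],[0.3,-0.3,0.1,-0.27],[0.4,-0.4,0.1,-0.36],[0.5,-0.5,0.1,-0.45],[0.6,-0.6,0.1,-0.54],[0.7,-0.7,0.1,-0.63],[0.8,-0.8,0.1,-0.72],[0.9,-0.9,0.1,-0.81],[1,-1,0.1,-0.9]], "hand": -1}}

```text
time_s: 1.1
eef_pos: [0.4487, 0.3058, 0.2025]
orientation: [[0.087, 0.996, -0.0], [0.996, -0.087, -0.0], [-0.0, -0.0, -1.0]]
ft_force: [0.2, 0.4, -0.6]
opening: 0.0176
grasp_force: 0.0
```

>>> {"fn": "play_rows", "kwargs": {"steps": [[0,-0.14,0,-0.05],[0,-0.28,0,-0.1],[0,-0.42,0,-0.1],[0,-0.56,0,-0.1],[0,-0.7,0,-0.1],[0,-0.84,0,-0.1],[0,-0.98,0,-0.1]]}}

```text
time_s: 1.8
eef_pos: [0.4474, 0.0116, 0.2025]
orientation: [[0.236, 0.972, -0.0], [0.972, -0.236, 0.0], [0.0, -0.0, -1.0]]
ft_force: [0.9, -0.9, 0.4]
opening: 0.0005
grasp_force: 0.0
```

>>> {"fn": "play_rows", "kwargs": {"steps": [[0.01,-0.14,0,0],[0.02,-0.28,0,0],[0.02,-0.434,0,0],[0.02,-0.434,-0.15,0],[0.02,-0.434,-0.3,0],[0.02,-0.434,-0.4,0],[0.02,-0.434,-0.4,0]]}}

```text
time_s: 2.5
eef_pos: [0.4513, -0.1169, 0.0796]
orientation: [[0.237, 0.971, -0.006], [0.972, -0.237, -0.001], [-0.002, -0.006, -1.0]]
ft_force: [-0.2, -0.0, 0.8]
opening: 0.0006
grasp_force: 0.0
```

```bash
python3 - <<'E'
from h import *
s=state(); print(s["time_s"],s["eef_pos"],s["orientation"].round(3),s["opening"],w2f(s["eef_pos"])); go(-.24,0,.042)
I,_=camera("side"); cv2.imwrite("pics/s1.png",I)
E
```

```text
2.5 [ 0.45133746 -0.1168985   0.07964351] [[ 0.237  0.971 -0.006]
 [ 0.972 -0.237 -0.001]
 [-0.002 -0.006 -1.   ]] 0.0006195779750118159 [-0.23962763  0.00392638]
tgt [ 0.4551 -0.1182  0.042 ] shift units [ 0.0124 -0.0044 -0.1255]
```

View pics/s1.png

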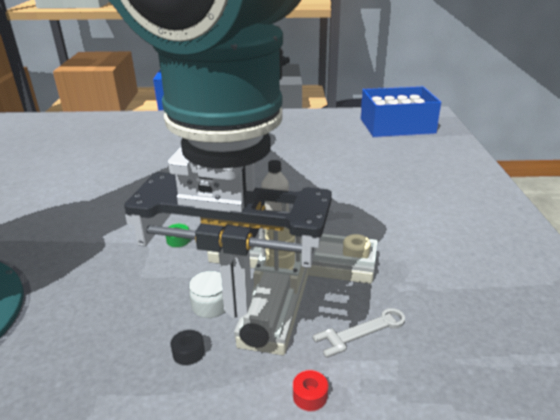

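The shut fingers (234,315) stand behind and above the button (255,335), and the long side of the gripper lies crosswise as planned. Next I go down and make contact.

>>> {"fn": "play_rows", "kwargs": {"steps": [[0.012,-0.004,-0.06,0],[0.012,-0.004,-0.125,0],[0.012,-0.004,-0.125,0],[0.012,-0.004,-0.125,0]]}}

```text
time_s: 2.95
eef_pos: [0.4582, -0.1183, 0.0466]
orientation: [[0.237, 0.972, 0.001], [0.972, -0.237, -0.0], [0.0, 0.001, -1.0]]
ft_force: [0.1, -0.7, 1.1]
opening: 0.0003
grasp_force: 0.0
```

```bash
python3 - <<'E'
from h import *
s=state(); print(s["eef_pos"],w2f(s["eef_pos"]),s["ft_force"]); go(-.225,0,.042); go(-.15,0,.042)
E
```

```text
[ 0.45817969 -0.11830124  0.04661582] [-0.23933342 -0.00305197] [ 0.11271568 -0.74761587  1.05560596]
tgt [ 0.4587 -0.1037  0.042 ] shift units [ 0.0017  0.0488 -0.0154]
tgt [ 0.4768 -0.0309  0.042 ] shift units [ 0.0622  0.2914 -0.0154]
```

>>> {"fn": "play_rows", "kwargs": {"steps": [[-0.006,0.02,-0.012,0],[-0.003,0.04,-0.012,0],[0.004,0.07,-0.012,0],[0.011,0.1,-0.012,0],[0.018,0.13,-0.012,0],[0.026,0.16,-0.012,0],[0.033,0.19,-0.012,0],[0.04,0.22,-0.012,0],[0.048,0.25,-0.012,0],[0.048,0.25,-0.012,0]]}}

```text
time_s: 3.95
eef_pos: [0.4721, -0.0418, 0.0413]
orientation: [[0.235, 0.972, -0.0], [0.972, -0.235, 0.0], [0.0, -0.0, -1.0]]
ft_force: [-0.4, -0.9, 0.7]
opening: 0.0005
grasp_force: 0.0
```

```bash
python3 - <<'E'
from h import *
s=state(); print(s["eef_pos"],w2f(s["eef_pos"]),s["ft_force"],s["ft_force"][:2]@FX)
I,_=camera("side"); cv2.imwrite("pics/s2.png",I[150:400,150:430])
go(-.15,0,.042)
E
```

```text
[ 0.47213396 -0.04184124  0.04134268] [-0.16176876  0.00190561] [-0.36713413 -0.85864359  0.65641105] -0.92195598852473
tgt [ 0.4768 -0.0309  0.042 ] shift units [0.0163 0.0392 0.0021]
```

View pics/s2.png

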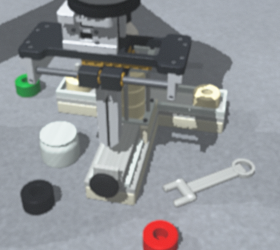

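The button is still at its rest pixel (255,333) and the force is about 0, so the fingers do not appear to be pushing it. I'll check the depth.

```bash
python3 - <<'E'
from h import *
s=state(); print(s["eef_pos"],s["ft_force"])
I,D=camera("side"); cv2.imwrite("pics/s3.png",cv2.resize(I[240:360,200:330],None,fx=5,fy=5,interpolation=cv2.INTER_CUBIC)); P=cloud("side",D)
for v in range(290,350,6): print(v,[tuple((np.r_[w2f(P[v,u]),P[v,u,2]]*1000).round().astype(int)) for u in (245,255,262,268,274)])
T,DT=camera("top"); P=cloud("top",DT)
m=np.zeros(DT.shape,bool);m[200:260,340:400]=1
m&=(T.max(2)<45)&(P[...,2]>.03); print(m.sum(), w2f(P[m].mean(0)) if m.any() else None, P[m].mean(0))
E
```

```text
[ 0.47193395 -0.04264461  0.04136465] [ 0.3840217   0.19552146 -1.20178455]
290 [(np.int64(-82), np.int64(48), np.int64(0)), (np.int64(-170), np.int64(5), np.int64(83)), (np.int64(-172), np.int64(-4), np.int64(86)), (np.int64(-172), np.int64(-12), np.int64(88)), (np.int64(-130), np.int64(-8), np.int64(51))]
296 [(np.int64(-93), np.int64(45), np.int64(-1)), (np.int64(-171), np.int64(5), np.int64(75)), (np.int64(-172), np.int64(-4), np.int64(77)), (np.int64(-142), np.int64(-3), np.int64(51)), (np.int64(-142), np.int64(-11), np.int64(52))]
302 [(np.int64(-105), np.int64(41), np.int64(-1)), (np.int64(-157), np.int64(10), np.int64(52)), (np.int64(-155), np.int64(1), np.int64(51)), (np.int64(-153), np.int64(-6), np.int64(51)), (np.int64(-152), np.int64(-14), np.int64(52))]
308 [(np.int64(-147), np.int64(27), np.int64(29)), (np.int64(-167), np.int64(7), np.int64(51)), (np.int64(-165), np.int64(-2), np.int64(51)), (np.int64(-164), np.int64(-9), np.int64(51)), (np.int64(-163), np.int64(-16), np.int64(51))]
314 [(np.int64(-195), np.int64(11), np.int64(67)), (np.int64(-178), np.int64(4), np.int
[... 699 characters left out ...]
-7), np.int64(60)), (np.int64(-212), np.int64(-14), np.int64(59)), (np.int64(-201), np.int64(-18), np.int64(49)), (np.int64(-185), np.int64(-21), np.int64(33))]
338 [(np.int64(-215), np.int64(6), np.int64(49)), (np.int64(-215), np.int64(-6), np.int64(51)), (np.int64(-215), np.int64(-15), np.int64(53)), (np.int64(-212), np.int64(-21), np.int64(51)), (np.int64(-191), np.int64(-23), np.int64(29))]
344 [(np.int64(-213), np.int64(7), np.int64(36)), (np.int64(-216), np.int64(-6), np.int64(42)), (np.int64(-215), np.int64(-15), np.int64(43)), (np.int64(-191), np.int64(-15), np.int64(17)), (np.int64(-190), np.int64(-22), np.int64(18))]
1146 [-0.11561446  0.09518878] [0.39278744 0.02550932 0.57109347]
```

View pics/s3.png

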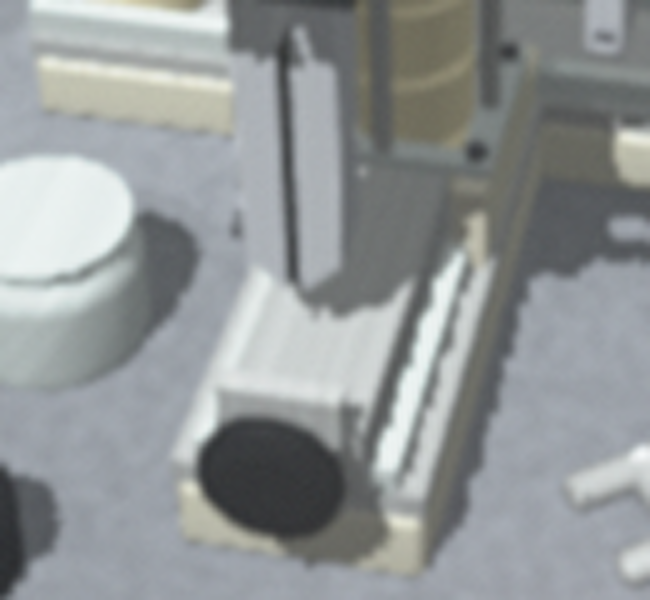

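The fingers are shown hovering over the slide bar: the lowest finger point reads about z = 0.072 while the state says 0.041. So they passed over the button, and nothing was moved. I'll measure the real tip height.

```bash
python3 - <<'E'
from h import *
s=state(); print(s["eef_pos"],s["orientation"].round(3),s["q"].round(3))
I,D=camera("side"); P=cloud("side",D)
F=np.stack([(P[...,:2]-C)@FX,(P[...,:2]-C)@FY],-1)
m=(F[...,0]>-.185)&(F[...,0]<-.14)&(abs(F[...,1])<.03)&(P[...,2]>.056)&(P[...,2]<.13)
print(m.sum(), P[...,2][m].min())
for z in np.arange(.056,.13,.006):
    k=m&(P[...,2]>=z)&(P[...,2]<z+.006)
    if k.sum(): print(z.round(3),k.sum(),"x",F[k][:,0].min().round(4),F[k][:,0].max().round(4),"y",F[k][:,1].min().round(4),F[k][:,1].max().round(4))
E
```

```text
[ 0.47176896 -0.0434914   0.04143457] [[ 0.237  0.972 -0.   ]
 [ 0.972 -0.237 -0.   ]
 [-0.    -0.    -1.   ]] [-0.527  0.403  0.661  2.109 -0.364  0.741  0.129]
842 0.07327244497125285
0.068 2 x -0.1724 -0.1707 y -0.0018 0.0012
0.074 42 x -0.1737 -0.1697 y -0.0082 0.0092
0.08 78 x -0.174 -0.1562 y -0.0119 0.013
0.086 91 x -0.1744 -0.1543 y -0.0122 0.0126
0.092 96 x -0.1742 -0.1549 y -0.0123 0.0124
0.098 97 x -0.1747 -0.1541 y -0.0123 0.0121
0.104 100 x -0.1742 -0.1539 y -0.0123 0.0128
0.11 99 x -0.1739 -0.154 y -0.0125 0.0124
0.116 100 x -0.1744 -0.1537 y -0.0124 0.0123
0.122 99 x -0.1743 -0.1571 y -0.0123 0.0131
0.128 38 x -0.1736 -0.1587 y -0.0123 0.0128
```

>>> {"fn": "play_rows", "kwargs": {"steps": [[0,0,0.05,0],[-0.016,-0.066,0.06,0],[-0.033,-0.132,0.06,0],[-0.05,-0.2,0.06,0],[-0.068,-0.272,0.06,0],[-0.068,-0.272,0,0],[-0.068,-0.272,0,0],[-0.068,-0.272,0,0]]}}

```text
time_s: 4.95
eef_pos: [0.4512, -0.1249, 0.0415]
orientation: [[0.237, 0.972, -0.001], [0.972, -0.237, -0.0], [-0.0, -0.001, -1.0]]
ft_force: [-0.5, -0.7, 0.6]
opening: 0.0002
grasp_force: 0.0
```

```bash
cat > tip.py <<'E'
from h import *
def tip():
    s=state(); p=s["eef_pos"]; c=w2f(p); I,D=camera("side"); P=cloud("side",D)
    F=np.stack([(P[...,:2]-C)@FX,(P[...,:2]-C)@FY],-1)-c
    m=(abs(F)<.02).all(-1)&(P[...,2]>.0)
    col=m&(P[...,2]>.09)&(P[...,2]<.13)
    print("t",s["time_s"],"eef",p.round(4),"f",c.round(4),"real off",((F[col].min(0)+F[col].max(0))/2).round(4),"force",s["ft_force"].round(1))
    z=P[...,2]; print("z hist",[(k,int((m&(z>=k/1000)&(z<k/1000+.006)).sum())) for k in range(0,90,6)])
    B=(abs(F[...,0])<.06)&(abs(F[...,1])<.12)&((abs(F[...,1])>.04))&(z>.08)&(z<.4)
    print("body z",np.percentile(z[B],[0,2,10,50]).round(3), "x",np.nanmin(F[B],0).round(3),np.nanmax(F[B],0).round(3))
    return I,D,P,F
E
python3 -c "
from tip import *
tip()"
```

```text
t 4.95 eef [ 0.4512 -0.1249  0.0415] f [-0.2474  0.0022] real off [-0.0004 -0.0016] force [-0.5 -0.7  0.6]
z hist [(0, 152), (6, 0), (12, 0), (18, 0), (24, 0), (30, 0), (36, 0), (42, 0), (48, 0), (54, 0), (60, 0), (66, 0), (72, 29), (78, 75), (84, 112)]
body z [0.171 0.179 0.189 0.215] x [-0.06 -0.09] [0.041 0.087]
```

Confirmed in a second place: the real tips stand 32–33 mm above the reported TCP height, and the body bottom at 0.171 fits that too. I'll go by the cameras and lower 32 mm.

>>> {"fn": "play_rows", "kwargs": {"steps": [[0,0,-0.05,0],[0,0,-0.107,0],[0,0,-0.107,0],[0,0,-0.107,0]]}}

```text
time_s: 5.4
eef_pos: [0.4516, -0.1247, 0.0099]
orientation: [[0.236, 0.972, -0.0], [0.972, -0.236, -0.0], [-0.0, -0.0, -1.0]]
ft_force: [-0.4, -0.3, 0.6]
opening: 0.0005
grasp_force: 0.0
```

```bash
python3 -c "
from tip import *
tip()"
```

```text
t 5.4 eef [ 0.4516 -0.1247  0.0099] f [-0.2472  0.0018] real off [-0.0004 -0.0016] force [-0.4 -0.3  0.6]
z hist [(0, 155), (6, 0), (12, 0), (18, 0), (24, 0), (30, 0), (36, 2), (42, 40), (48, 84), (54, 100), (60, 99), (66, 106), (72, 107), (78, 109), (84, 118)]
body z [0.14  0.151 0.172 0.326] x [-0.055 -0.09 ] [0.036 0.092]
```

>>> {"fn": "play_rows", "kwargs": {"steps": [[0.008,0.032,0,0],[0.016,0.065,0,0],[0.024,0.097,0,0],[0.032,0.13,0,0],[0.04,0.162,0,0],[0.048,0.194,0,0],[0.056,0.226,0,0],[0.062,0.25,0,0],[0.067,0.268,0,0],[0.067,0.268,0,0]]}}

```text
time_s: 6.45
eef_pos: [0.472, -0.0436, 0.0097]
orientation: [[0.236, 0.972, 0.0], [0.972, -0.236, -0.001], [-0.0, 0.001, -1.0]]
ft_force: [-1.4, -5.6, 4.7]
opening: 0.0005
grasp_force: 2.9
```

```bash
python3 -c "
from tip import *
tip(); go(-.151,.0018,.0099)"
```

```text
t 6.45 eef [ 0.472  -0.0436  0.0097] f [-0.1636  0.0016] real off [-0.0015 -0.0016] force [-1.4 -5.6  4.7]
z hist [(0, 0), (6, 0), (12, 0), (18, 0), (24, 418), (30, 97), (36, 99), (42, 59), (48, 94), (54, 107), (60, 111), (66, 87), (72, 92), (78, 87), (84, 98)]
body z [0.139 0.15  0.168 0.326] x [-0.06 -0.09] [0.044 0.088]
tgt [ 0.4748 -0.0314  0.0099] shift units [0.0098 0.0414 0.0007]
```

>>> {"fn": "play_rows", "kwargs": {"steps": [[0.004,0.016,0,0],[0.008,0.03,0,0],[0.01,0.039,0,0],[0.01,0.039,0,0]]}}

```text
time_s: 6.9
eef_pos: [0.4747, -0.0328, 0.0097]
orientation: [[0.237, 0.972, 0.0], [0.972, -0.237, -0.001], [-0.001, 0.001, -1.0]]
ft_force: [-1.9, -7.7, 4.7]
opening: 0.0003
grasp_force: 4.2
```

>>> {"fn": "play_rows", "kwargs": {"steps": [[0.001,0.004,0,0],[0.002,0.008,0,0],[0.002,0.008,0,0]]}}

```text
time_s: 7.2
eef_pos: [0.4747, -0.0326, 0.0097]
orientation: [[0.238, 0.971, -0.0], [0.971, -0.238, -0.003], [-0.003, 0.001, -1.0]]
ft_force: [-6.1, -21.6, 8.9]
opening: 0.0004
grasp_force: 11.2
```

```bash
python3 -c "
from tip import *
I,D,P,F=tip(); cv2.imwrite('pics/s4.png',cv2.resize(I[150:400,150:430],None,fx=2,fy=2))
G=F+w2f(state()['eef_pos'])
m=(I.max(2)<55)&(abs(G[...,1])<.025)&(P[...,2]>.03)&(P[...,2]<.07)&(G[...,0]<-.1); print(m.sum(),np.nanpercentile(G[m][:,0],[1,5,50,95]))
"
```

```text
t 7.2 eef [ 0.4747 -0.0326  0.0097] f [-0.1522  0.0017] real off [-0.0019 -0.0014] force [ -6.1 -21.6   8.9]
z hist [(0, 0), (6, 0), (12, 0), (18, 0), (24, 411), (30, 90), (36, 92), (42, 50), (48, 93), (54, 109), (60, 109), (66, 88), (72, 84), (78, 94), (84, 90)]
body z [0.139 0.15  0.168 0.326] x [-0.06 -0.09] [0.046 0.087]
55 [-0.14310666 -0.14293967 -0.14116539 -0.1379168 ]
```

The force jumped to 22 N with no further travel, so the plunger is on its stop; the face reads -142 mm. Now I retract and look.

>>> {"fn": "play_rows", "kwargs": {"steps": [[-0.008,-0.032,0,0],[-0.016,-0.065,0,0],[-0.024,-0.097,0,0],[-0.032,-0.13,0,0],[-0.04,-0.162,0,0],[-0.048,-0.194,0,0],[-0.056,-0.226,0,0],[-0.066,-0.265,0,0],[-0.082,-0.33,0,0],[-0.082,-0.33,0,0]]}}

```text
time_s: 8.25
eef_pos: [0.4497, -0.1317, 0.0094]
orientation: [[0.239, 0.971, -0.0], [0.971, -0.239, -0.001], [-0.001, 0.0, -1.0]]
ft_force: [0.1, 0.4, -0.5]
opening: 0.0004
grasp_force: 0.0
```

>>> {"fn": "play_rows", "kwargs": {"steps": [[0,0,0.16,0],[0,0,0.32,0],[0,0,0.48,0],[0,0,0.55,0],[0,0,0.55,0]]}}

```text
time_s: 8.75
eef_pos: [0.4521, -0.1292, 0.177]
orientation: [[0.236, 0.972, 0.005], [0.972, -0.236, 0.001], [0.002, 0.004, -1.0]]
ft_force: [0.5, 1.1, -1.1]
opening: 0.0004
grasp_force: 0.0
```

```bash
python3 -c "
from tip import *
I,D,P,F=tip(); cv2.imwrite('pics/s5.png',cv2.resize(I[150:370,150:430],None,fx=2.5,fy=2.5))
T,DT=camera('top'); cv2.imwrite('pics/t5.png',T); np.save('t5.npy',DT)
"; sed -e 's/top0/X/' m.py >/dev/null; python3 - <<'E'
from h import *
T=cv2.imread('pics/t5.png');H=cv2.cvtColor(T,cv2.COLOR_BGR2HSV)
m=((H[...,0]>12)&(H[...,0]<35)&(H[...,1]>35)&(H[...,2]>90)).astype(np.uint8)
n,l,st,c=cv2.connectedComponentsWithStats(m)
for i in range(1,n):
    if st[i,4]>50: print(st[i],w2f(onz("top",st[i,0]+st[i,2]/2-.5,st[i,1]+st[i,3]/2-.5,.054)).round(4))
E
```

```text
Traceback (most recent call last):
  File "tip.py", line 7, in tip
    print("t",s["time_s"],"eef",p.round(4),"f",c.round(4),"real off",((F[col].min(0)+F[col].max(0))/2).round(4),"force",s["ft_force"].round(1))
                                                                       ~~~~~~~~~~^^^
ValueError: zero-size array to reduction operation minimum which has no identity
[ WARN:0@0.130] global loadsave.cpp:275 findDecoder imread_('pics/t5.png'): can't open/read file: check file path/integrity
Traceback (most recent call last):
cv2.error: OpenCV(4.12.0) /io/opencv/modules/imgproc/src/color.cpp:199: error: (-215:Assertion failed) !_src.empty() in function 'cvtColor'
```

```bash
python3 - <<'E'
from h import *
I,D=camera('side'); cv2.imwrite('pics/s5.png',cv2.resize(I[150:370,150:430],None,fx=2.5,fy=2.5))
P=cloud("side",D); G=np.stack([(P[...,:2]-C)@FX,(P[...,:2]-C)@FY],-1)
m=(I.max(2)<55)&(abs(G[...,1])<.025)&(P[...,2]>.03)&(P[...,2]<.07)&(G[...,0]<-.1); print("button",m.sum(),np.nanpercentile(G[m][:,0],[5,50]))
T,DT=camera('top'); cv2.imwrite('pics/t5.png',T)
H=cv2.cvtColor(T,cv2.COLOR_BGR2HSV)
m=((H[...,0]>12)&(H[...,0]<35)&(H[...,1]>35)&(H[...,2]>90)).astype(np.uint8)
n,l,st,c=cv2.connectedComponentsWithStats(m)
for i in range(1,n):
    if st[i,4]>50: print(st[i],w2f(onz("top",st[i,0]+st[i,2]/2-.5,st[i,1]+st[i,3]/2-.5,.054)).round(4))
go(.004,.045,.15)
E
```

```text
button 4 [-0.21609598 -0.21548469]
[255 153  21  20 294] [-0.0016 -0.0985]
[245 204  22  23 370] [-0.0011  0.002 ]
[285 204  22  19 298] [-0.072  -0.0132]
[235 258  23  23 260] [-0.0011  0.1004]
tgt [0.4704 0.1294 0.15  ] shift units [ 0.0678  0.8612 -0.0785]
```

View pics/s5.png

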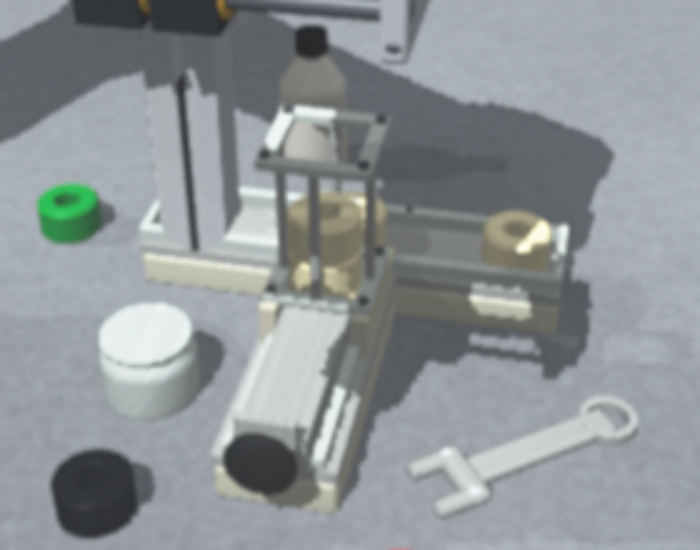

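The fed holder stands in the lane at x -1, y +2 mm. The button is back at -215 mm, at (260,462) in the crop. The waiting and pin holders have not moved. Now I go over to the pin side of the fed holder.

>>> {"fn": "play_rows", "kwargs": {"steps": [[0.01,0.12,0,0],[0.02,0.24,0,0],[0.03,0.36,0,0],[0.04,0.48,0,0],[0.05,0.6,0,0],[0.06,0.72,0,0],[0.063,0.83,0,0],[0.063,0.869,0,0],[0.063,0.869,-0.15,0],[0.063,0.869,-0.2,0]]}}

```text
time_s: 9.9
eef_pos: [0.4675, 0.1306, 0.1106]
orientation: [[0.236, 0.972, -0.004], [0.972, -0.236, -0.002], [-0.003, -0.003, -1.0]]
ft_force: [0.3, -0.8, -0.2]
opening: 0.0004
grasp_force: 0.0
```

>>> {"fn": "play_rows", "kwargs": {"steps": [[0,0,0,0],[0,0,0,0]]}}

```text
time_s: 10.1
eef_pos: [0.4694, 0.1307, 0.1143]
orientation: [[0.238, 0.971, -0.001], [0.971, -0.238, -0.001], [-0.001, -0.001, -1.0]]
ft_force: [-0.3, 0.4, 0.6]
opening: 0.0005
grasp_force: 0.0
```

```bash
cat > t2.py <<'E'
from h import *
def look(zlo,zhi):
    s=state(); c=w2f(s["eef_pos"]); print(s["time_s"],s["eef_pos"].round(4),c.round(4),s["ft_force"].round(1))
    I,D=camera("side"); P=cloud("side",D); G=np.stack([(P[...,:2]-C)@FX,(P[...,:2]-C)@FY],-1)
    m=(abs(G-c)<.02).all(-1)&(P[...,2]>.06)
    z=P[...,2]; print("zmin finger",np.sort(z[m])[:5].round(4) if m.any() else None)
    k=m&(z>zlo)&(z<zhi); 
    if k.any(): print("finger x",G[k][:,0].min().round(4),G[k][:,0].max().round(4),"y",G[k][:,1].min().round(4),G[k][:,1].max().round(4))
    return I,P,G
E
python3 -c "
from t2 import *
look(.16,.2); go(.006,.047,.012)"
```

```text
10.1 [0.4694 0.1307 0.1143] [0.0049 0.0463] [-0.3  0.4  0.6]
zmin finger [0.1457 0.1458 0.1461 0.147  0.1471]
finger x -0.0065 0.0157 y 0.0316 0.0575
tgt [0.469  0.1319 0.012 ] shift units [-0.0028  0.0029 -0.3429]
```

>>> {"fn": "play_rows", "kwargs": {"steps": [[0,0,-0.1,0],[0,0,-0.2,0],[0,0,-0.26,0],[0,0,-0.31,0],[0,0,-0.338,0],[0,0,-0.338,0]]}}

```text
time_s: 10.75
eef_pos: [0.4695, 0.1313, 0.0129]
orientation: [[0.237, 0.972, -0.0], [0.972, -0.237, -0.0], [-0.0, -0.0, -1.0]]
ft_force: [0.3, 0.1, 0.4]
opening: 0.0003
grasp_force: 0.0
```

```bash
python3 -c "
from t2 import *
I,P,G=look(.1,.14); cv2.imwrite('pics/s6.png',cv2.resize(I[150:330,170:430],None,fx=3,fy=3))"
```

```text
10.75 [0.4695 0.1313 0.0129] [0.0056 0.0464] [0.3 0.1 0.4]
zmin finger [0.0603 0.0606 0.0607 0.0607 0.0608]
finger x -0.0082 0.0123 y 0.0317 0.0577
```

View pics/s6.png

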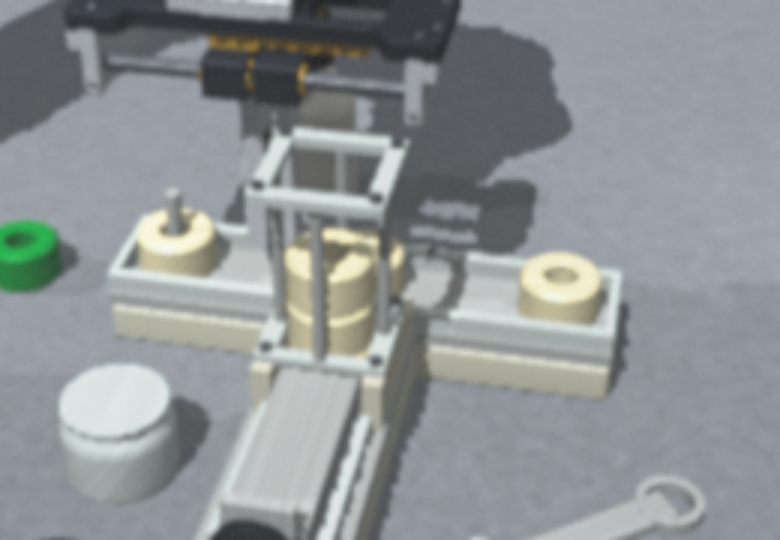

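```bash
python3 - <<'E'
from h import *
m=camera_model("side");K=np.array(m["mtx"]);R=np.array(m["attitude"])
def pr(p):
    c=R.T@(np.array(p)-m["position"]); return (K[:2,:2]@np.array([c[0],-c[1]])/-c[2]+K[:2,2]).round(1)
for z in(.045,.08,.12): print(z,pr([*f2w(.002,.0445),z]), "crop",((pr([*f2w(.002,.0445),z])-[170,150])*3).round())
I,D=camera("side");P=cloud("side",D)
for v in range(190,240,4): print(v,[tuple(int(a) for a in np.r_[w2f(P[v,u]),P[v,u,2]]*1000) for u in (246,250,254,258)])
E
```

```text
0.045 [261.2 232.8] crop [274. 248.]
0.08 [260.3 213.7] crop [271. 191.]
0.12 [259.3 190.5] crop [268. 122.]
190 [(204, 131, -1), (-1, 57, 121), (-4, 50, 123), (0, 45, 121)]
194 [(188, 126, 0), (191, 119, -1), (-5, 50, 117), (0, 45, 115)]
198 [(176, 122, -2), (175, 114, 0), (-3, 51, 109), (-1, 45, 109)]
202 [(160, 118, -1), (159, 110, 0), (-2, 52, 102), (-68, 26, 143)]
206 [(145, 113, 0), (150, 107, -2), (-3, 52, 95), (-80, 23, 145)]
210 [(132, 109, 0), (134, 102, -1), (-93, 24, 147), (-89, 20, 144)]
214 [(118, 105, 0), (121, 99, -1), (-99, 23, 144), (-98, 17, 145)]
218 [(108, 102, -2), (109, 95, -2), (-101, 22, 140), (-101, 17, 141)]
222 [(92, 98, 0), (95, 91, -1), (-4, 53, 67), (-1, 47, 66)]
226 [(25, 76, 38), (25, 69, 38), (-3, 53, 59), (-3, 47, 60)]
230 [(22, 75, 32), (20, 68, 35), (-4, 53, 53), (-2, 47, 53)]
234 [(17, 74, 27), (19, 68, 27), (17, 60, 30), (-2, 48, 45)]
238 [(4, 70, 29), (7, 64, 28), (10, 59, 27), (7, 51, 30)]
```

The depth shows the fingers in the lane at y 32–57 mm, tips about 44 mm high, clear of the pin holder. The picture shows the pin holder at (178,240), the waiting holder at (560,285) and the fed one behind the magazine at (395,260). Now I push about 71 mm slowly.

>>> {"fn": "play_rows", "kwargs": {"steps": [[0.013,-0.0032,0,0],[0.026,-0.0065,0,0],[0.039,-0.0097,0,0],[0.052,-0.013,0,0],[0.065,-0.0162,0,0],[0.078,-0.0194,0,0],[0.091,-0.0227,0,0],[0.104,-0.0259,0,0],[0.117,-0.0292,0,0],[0.129,-0.0322,0,0]]}}

```text
time_s: 11.85
eef_pos: [0.5084, 0.1217, 0.0129]
orientation: [[0.237, 0.972, -0.0], [0.972, -0.237, -0.0], [-0.0, -0.0, -1.0]]
ft_force: [0.1, 0.7, 0.7]
opening: 0.0004
grasp_force: 0.6
```

>>> {"fn": "play_rows", "kwargs": {"steps": [[0.01,-0.0025,0,0],[0.02,-0.005,0,0],[0.03,-0.0075,0,0],[0.04,-0.01,0,0],[0.05,-0.0125,0,0],[0.06,-0.015,0,0],[0.07,-0.0175,0,0],[0.08,-0.02,0,0],[0.087,-0.0217,0,0],[0.087,-0.0217,0,0]]}}

```text
time_s: 12.85
eef_pos: [0.5346, 0.1151, 0.0129]
orientation: [[0.237, 0.972, 0.0], [0.972, -0.237, -0.0], [-0.0, 0.0, -1.0]]
ft_force: [0.3, 0.4, 0.5]
opening: 0.0007
grasp_force: 0.2
```

```bash
python3 - <<'E'
from t2 import *
I,P,G=look(.1,.14)
z=P[...,2]; H=cv2.cvtColor(I,cv2.COLOR_BGR2HSV)
m=(z>.0505)&(z<.058)&(abs(G[...,0])<.024)&(abs(G[...,1])<.125)&(H[...,1]>30)
ys=G[m][:,1]; h,e=np.histogram(ys,np.arange(-.125,.126,.005)); print([(round(float(a)*1000),int(b)) for a,b in zip(e,h) if b])
cv2.imwrite('pics/s7.png',cv2.resize(I[150:330,170:430],None,fx=3,fy=3))
E
```

```text
12.85 [0.5346 0.1151 0.0129] [ 0.0056 -0.0207] [0.3 0.4 0.5]
zmin finger [0.0602 0.0602 0.0608 0.0608 0.0609]
finger x -0.0073 0.0167 y -0.0353 -0.0095
[(-125, 6), (-120, 35), (-115, 45), (-110, 35), (-105, 19), (-100, 30), (-95, 46), (-90, 32), (-85, 9), (-75, 10), (-70, 32), (-65, 35), (-60, 25), (-55, 14), (-50, 35), (-45, 45), (-40, 29), (-35, 5), (75, 19), (80, 25), (85, 19), (90, 17), (95, 6), (100, 11), (105, 13), (110, 3)]
```

View pics/s7.png

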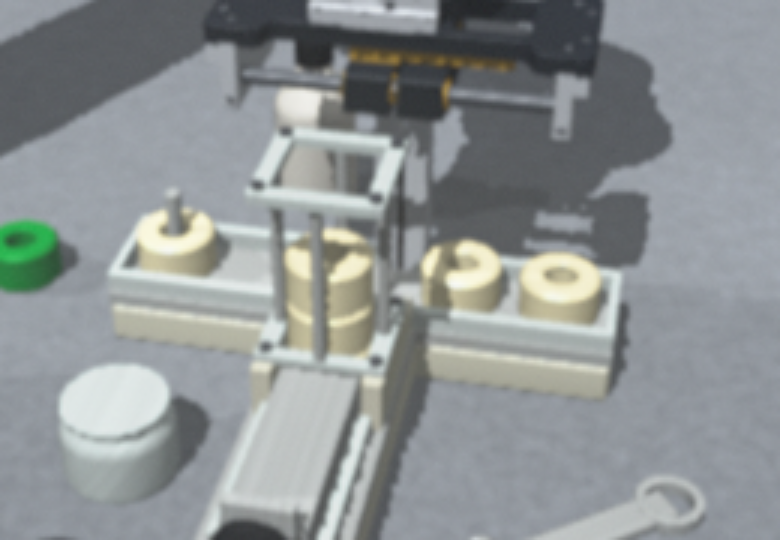

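The fed holder (460,275) stands upright in the lane with a gap of a few mm to the waiting one (560,290). I push on in small steps.

>>> {"fn": "play_rows", "kwargs": {"steps": [[0.005,-0.0012,0,0],[0.01,-0.0025,0,0],[0.015,-0.0037,0,0],[0.018,-0.0045,0,0],[0.018,-0.0045,0,0]]}}

```text
time_s: 13.4
eef_pos: [0.5398, 0.1139, 0.0129]
orientation: [[0.237, 0.972, 0.0], [0.972, -0.237, -0.0], [-0.0, 0.0, -1.0]]
ft_force: [-0.8, 0.3, -0.7]
opening: 0.0002
grasp_force: 0.1
```

```bash
cat > gap.py <<'E'
from t2 import *
I,P,G=look(.1,.14)
z=P[...,2]; H=cv2.cvtColor(I,cv2.COLOR_BGR2HSV)
m=(z>.051)&(z<.058)&(abs(G[...,0])<.024)&(G[...,1]<0)&(H[...,1]>30)
y=np.sort(G[m][:,1]); d=np.diff(y); i=np.argsort(d)[-3:]; print("range",y[0].round(4),y[-1].round(4),"largest gaps",[(y[k].round(4),y[k+1].round(4)) for k in i])
T,_=camera("top"); H=cv2.cvtColor(T,cv2.COLOR_BGR2HSV)
m=((H[...,0]>12)&(H[...,0]<35)&(H[...,1]>35)&(H[...,2]>90)).astype(np.uint8)
n,l,st,c=cv2.connectedComponentsWithStats(m)
for k in range(1,n):
    if st[k,4]>50: print(st[k],w2f(onz("top",st[k,0]+st[k,2]/2-.5,st[k,1]+st[k,3]/2-.5,.054)).round(4))
E
python3 gap.py
```

```text
13.4 [0.5398 0.1139 0.0129] [ 0.0057 -0.0261] [-0.8  0.3 -0.7]
zmin finger [0.0601 0.0601 0.0604 0.0604 0.0605]
finger x -0.0076 0.0153 y -0.0404 -0.0155
range -0.1211 -0.0402 largest gaps [(np.float64(-0.0584), np.float64(-0.0574)), (np.float64(-0.0838), np.float64(-0.0825)), (np.float64(-0.0825), np.float64(-0.0782))]
[286 204  22  20 312] [-0.0739 -0.0125]
```

>>> {"fn": "play_rows", "kwargs": {"steps": [[0.005,-0.0012,0,0],[0.01,-0.0024,0,0],[0.01,-0.0024,0,0],[0.01,-0.0024,0,0]]}}

```text
time_s: 13.9
eef_pos: [0.5427, 0.1132, 0.0129]
orientation: [[0.237, 0.972, -0.0], [0.972, -0.237, -0.0], [-0.0, -0.0, -1.0]]
ft_force: [-0.0, -0.4, -0.2]
opening: 0.0004
grasp_force: 0.0
```

```bash
python3 gap.py
```

```text
13.9 [0.5427 0.1132 0.0129] [ 0.0057 -0.0291] [-0.  -0.4 -0.2]
zmin finger [0.0601 0.0602 0.0602 0.0604 0.0604]
finger x -0.0064 0.0159 y -0.0436 -0.0184
range -0.1211 -0.0428 largest gaps [(np.float64(-0.0617), np.float64(-0.0609)), (np.float64(-0.0834), np.float64(-0.0825)), (np.float64(-0.0825), np.float64(-0.0814))]
[287 204  21  20 313] [-0.0748 -0.0127]
```

The gap is closed: the two span 78 mm together and the waiting holder has not shifted. I back off along the lane, rise, and move clear.

>>> {"fn": "play_rows", "kwargs": {"steps": [[-0.02,0.005,0,0],[-0.04,0.01,0,0],[-0.06,0.015,0,0],[-0.06,0.015,0.1,0],[-0.06,0.015,0.25,0],[-0.06,0.015,0.4,0],[-0.06,0.015,0.55,0],[-0.06,0.1,0.65,0],[-0.06,0.25,0.65,0],[-0.06,0.4,0.65,0]]}}

```text
time_s: 15.0
eef_pos: [0.5244, 0.2348, 0.2092]
orientation: [[0.237, 0.971, 0.001], [0.971, -0.237, 0.002], [0.002, 0.001, -1.0]]
ft_force: [0.6, 0.4, 0.2]
opening: 0.0003
grasp_force: 0.0
```

>>> {"fn": "play_rows", "kwargs": {"steps": [[-0.1,0.15,0,0],[-0.2,0.3,0,0],[-0.3,0.45,0,0],[-0.4,0.5,0,0],[-0.4,0.5,0,0],[-0.4,0.5,0,0]]}}

```text
time_s: 15.6
eef_pos: [0.4035, 0.3837, 0.2079]
orientation: [[0.234, 0.972, -0.0], [0.972, -0.234, 0.0], [0.0, -0.0, -1.0]]
ft_force: [1.0, -1.0, 0.1]
opening: 0.0004
grasp_force: 0.0
```

```bash
sed -i 's/^I,P,G=look.*/I,P,G=look(.1,.14); cv2.imwrite("pics\/s8.png",cv2.resize(I[150:370,150:430],None,fx=2.5,fy=2.5))/' gap.py; python3 gap.py
```

```text
15.6 [0.4035 0.3837 0.2079] [0.2345 0.1714] [ 1.  -1.   0.1]
zmin finger [0.2397 0.2398 0.2403 0.2404 0.2418]
range -0.1213 -0.0428 largest gaps [(np.float64(-0.0614), np.float64(-0.0604)), (np.float64(-0.063), np.float64(-0.0619)), (np.float64(-0.0828), np.float64(-0.0808))]
[250 152  26  41 579] [-0.0001 -0.0797]
[285 205  12  16 113] [-0.0629 -0.0126]
[295 204  13  20 138] [-0.082  -0.0138]
[235 258  23  23 261] [-0.0011  0.1004]
```

View pics/s8.png

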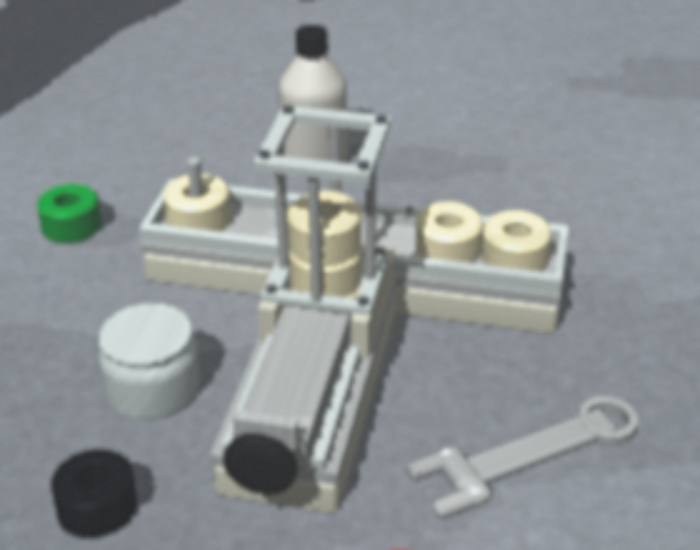

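The fed holder (450,230) touches the waiting one (517,240), the plunger is out, everything else is in place and the arm is clear.

```bash
python3 -c "
from h import *
print(finish_job())"
```

```text
the job is handed in; nothing more can be done
None
```

The job is handed in; no verdict came back. The last pictures show one holder fed and standing against the bare waiting holder, the plunger back out, the other objects in place and the arm clear. The first pass at the button went over it without touching, because the fingertips really sit about 32 mm higher than the reported position.

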